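Sort the mixed-up bead tubes between leaning stand and upright rack

TASK

Two aluminium bead tubes got mixed up: long tubes belong in the leaning stand, short ones in the upright rack. First take the short tube out of the full leaning stand and push it fully home in the rack's empty hole, then move the long tube from the rack fully home into the hole it freed in the leaning stand. Leave the other three tubes where they are, do not shift or knock over anything else on the table, and let go of everything.

Things in the scene. Friction and masses are not known exactly. Their poses are not given: they have to be found in the camera images.
- short_stray: round aluminium tube 30 mm in diameter, 120 mm long with its cork stopper (top 14 mm, 25 wide), hemispherical foot, about 70 g. Origin at the tip of its foot, z along the tube to the cork, turn about z arbitrary. 1.5 mm play all round in a hole, so it may lean 0.09 rad. The SHORT tube that starts in the leaning stand (any of its three holes); it belongs in the upright rack.
- long_stray: round aluminium tube 30 mm in diameter, 170 mm long with its cork stopper (top 14 mm, 25 wide), hemispherical foot, about 100 g. Origin at the tip of its foot, z along the tube to the cork, turn about z arbitrary. 1.5 mm play all round in a hole, so it may lean 0.09 rad. The LONG tube that starts in the upright rack (any of its holes); it belongs in the leaning stand.
- short_home: round aluminium tube 30 mm in diameter, 120 mm long with its cork stopper (top 14 mm, 25 wide), hemispherical foot, about 70 g. Origin at the tip of its foot, z along the tube to the cork, turn about z arbitrary. 1.5 mm play all round in a hole, so it may lean 0.09 rad. The short tube already rightly in the upright rack; leave it.
- long_a: round aluminium tube 30 mm in diameter, 170 mm long with its cork stopper (top 14 mm, 25 wide), hemispherical foot, about 100 g. Origin at the tip of its foot, z along the tube to the cork, turn about z arbitrary. 1.5 mm play all round in a hole, so it may lean 0.09 rad. A long tube already rightly in the leaning stand; leave it.
- long_b: round aluminium tube 30 mm in diameter, 170 mm long with its cork stopper (top 14 mm, 25 wide), hemispherical foot, about 100 g. Origin at the tip of its foot, z along the tube to the cork, turn about z arbitrary. 1.5 mm play all round in a hole, so it may lean 0.09 rad. The other long tube already rightly in the leaning stand; leave it.
- rack: upright rack, fixed pale wooden block 64 (x) by 214 (y) by 70 high (z); three vertical blind holes in a row along its y, 70 apart, 33 wide with 3 mm chamfer, 50 deep, one empty at the start. Origin at the centre of its underside. It stands left or right of the middle, turned up to 0.3 rad.
- stand_block: holed block of the leaning stand, fixed, 64 (x) by 214 (y) by 65 thick (z), on a brown base. z runs out of the holes and leans 27 deg from vertical, to the robot when not turned (turned up to 0.3 rad; on the other side from the rack). Three blind holes along its level y, 70 apart, 33 wide, 3 mm chamfer, 50 deep, all full at the start. Origin: centre of the block's underside.
- rack_floor0 (a point): centre of the floor of the rack's hole at y -70 mm; 50 mm below its mouth, 20 mm above the table
- rack_floor1 (a point): centre of the floor of the rack's hole at y 0 mm; 50 mm below its mouth, 20 mm above the table
- rack_floor2 (a point): centre of the floor of the rack's hole at y +70 mm; 50 mm below its mouth, 20 mm above the table
- stand_floor0 (a point): centre of the floor of the stand's hole at y -70 mm in the block's frame; the mouth lies 50 mm out along the block's z
- stand_floor1 (a point): centre of the floor of the stand's hole at y 0 mm in the block's frame; the mouth lies 50 mm out along the block's z
- stand_floor2 (a point): centre of the floor of the stand's hole at y +70 mm in the block's frame; the mouth lies 50 mm out along the block's z
- form_leg: bystander: turned pale wooden form, waisted, 170 high, 84 wide at the foot, behind the racks; origin at the centre of its underside
- form_barrel: bystander: barrel-shaped wooden form, 145 high, 86 wide, behind the racks; origin at the centre of its underside
- jar: bystander: lidded jar 75 high, 52 wide, between the rack and the stand; origin at the centre of its underside
- spatula: bystander: spatula 190 long lying across, between the robot and the racks, under 30 high; origin near its middle
- tape: bystander: roll of paper tape, 96 wide, 30 high, at the left side; origin at the centre of its underside
- tin: bystander: paint tin 87 high, 80 wide, at the right side; origin at the centre of its underside
- offcut: bystander: loose wooden offcut 90 by 35 by 30 high, behind the jar; origin at the centre of its underside
Not all that is in view belongs to the job. Leave any pink or red look-alike of the short_stray alone.

How it is judged:
By the outcome, as a careful person would: the job done as asked, in the order asked, and still so for the second after the job is handed in, with the robot touching nothing.
It also fails if it takes over 64 s, if anything falls off the work surface, if the arm or the gripper's body presses on something with over 40 N, if the wrist force passes 120 N, or if a joint passes its speed limit or range.

ROBOT

A 6-joint arm with a two-finger parallel gripper is mounted at the origin on the work surface. World frame = base frame: x ahead of the robot, y to its left, z up, the work surface at z = 0. Lengths are in m, angles in rad, forces in N, time in s.
With the tool pointing down it reaches from about 0.375 to 0.975 m from the base axis. Payload 3.8 kg.
Tool frame: the origin (TCP) lies midway between the tips of the shut fingers; the grasp point (between the pads) lies 19 mm behind it; z points along the fingers, y is the line along which they close (so a half turn about z gives the same grasp; the last joint's range is limited). The gripper opens to 88 mm and grips with 3 to 60 N. Pads are 18 mm wide; open, the fingers measure 123 mm over their backs; the gripper's body (75 mm by 187 mm) begins 45 mm behind the grasp point.
Start: joints at [-1.193, 0.264, 1.604, -0, 1.274, -0.037], TCP at [0.272, -0.618, 0.203] pointing down, gripper open.
Joint ranges: [-2.63, 2.63], [-0.94, 2.18], [0.31, 2.57], [-1.31, 4.45], [0, 2.66], [-2.55, 2.55]. Speed limits (rad/s): [2.57, 2.57, 3.14, 3.14, 3.14, 3.14].

INTERFACE

Orientations are given as a rotation vector (axis times angle).
In Python, from cell import manip, inverse_kinematics, cams, order gives the robot as it stands. Calls block until the motion is done:
- manip.move_pose(position, orientation): joint-space move of the TCP to a pose.
- manip.move_linear(position, rate=0.15, rot=None): straight line of the TCP; rot=None keeps the orientation; rate is the mean speed in m/s.
- manip.set_joints(angles): joint-space move.
- manip.set_gripper(opening, force=None): finger opening in m; force is the grip in N (None keeps the last); returns when the fingers have stopped.
- manip.dwell(seconds).
- inverse_kinematics(position, orientation): joint angles nearest the present ones, or None.
- manip.state(): the state.
- cams.capture(name): name is "scene" or "top" or "wrist"; returns a dict with "image" (420x560x3 uint8, blue, green, red), "z_map" (420x560 float32, m along the optical axis (not along the pixel's ray), 0 where there is no reading), "intrinsics" (3x3 intrinsics, pixels), "k1" (the pictures are not rectified: a ray, as slopes to the right and down, at radius r is drawn at 1 + k1 r^2 times it, then the intrinsics apply), "position" and "orientation" of the camera in the world; the wrist camera has in their place "T_tool_cam" (4x4, takes a point from camera to tool coordinates, whose origin is the TCP and whose axes are the flange's). Camera axes: x right, y down, z forward; pixel columns grow to the right and rows downward; lengths in m; the calibration is good to about 2 mm. A picture is of the moment at which its call begins: read the wrist's pose just before it.
A pose or a line that the arm cannot do raises manip.IKError and nothing moves.
- order.close_job(): hands the job in; it is judged then, once.
The state is a dict: "clock": time; "joint_pos": joint angles; "joint_velocities": joint speeds; "tau": joint torques, N m; "tool_pos": TCP position; "tcp_rot": TCP orientation; "contact_force": force on the tool from outside, world axes, zero at the start; "moment": the same for the moment, N m; "gripper_width": finger opening in m; "grasp_force": force on a finger pad.
Only numpy, scipy, OpenCV 4.12 (cv2) and the standard library are available. Lean on these libraries where they do the work, as an engineer would, in place of code of your own. Each camera call takes 0.05 s, during which the arm holds its last target. There are 200 camera calls.

## Working session

There is one attempt and no reset: what is moved stays moved. The work goes in short steps, each a Python script; the robot and the scene stay as the last script left them, time stands still between calls to the robot, and variables do not carry over. Pictures are saved under pics/ and viewed, at most 10 in all, crops included, and the job is handed in when it is done.

```bash
ls; mkdir -p pics; python3 - <<'E'
from cell import manip, inverse_kinematics, cams, order
import cv2, pickle
for n in ["scene","top"]:
    c=cams.capture(n); pickle.dump(c,open(n+".pkl","wb")); cv2.imwrite(f"pics/{n}.png",c["image"]); print(n,c["intrinsics"],c["k1"],c["position"],c["orientation"])
c=cams.capture("wrist");print(c["T_tool_cam"],c["intrinsics"],c["k1"]);print(manip.state())
E
```

```text
pics
scene [[390.89014231   0.         278.06421757]
 [  0.         390.89014231 208.75008579]
 [  0.           0.           1.        ]] 0.014798016940702513 [ 0.9977213  -0.23781003  0.82974686] [-2.16553907 -1.43796441  0.43609328]
top [[524.87760327   0.         284.16008979]
 [  0.         524.87760327 193.51947162]
 [  0.           0.           1.        ]] -0.2027286055801881 [ 0.40338988 -0.00207924  1.7795097 ] [-2.1464905   2.21267447 -0.06908278]
[[-1.40958075e-03 -9.54348259e-01 -2.98692841e-01  7.65856989e-02]
 [ 9.99998865e-01 -1.50430236e-03  8.72106453e-05  6.93818353e-04]
 [-5.32553675e-04 -2.98692379e-01  9.54349296e-01 -1.81678057e-01]
 [ 0.00000000e+00  0.00000000e+00  0.00000000e+00  1.00000000e+00]] [[356.52097453   0.         283.87217778]
 [  0.         356.52097453 209.32400705]
 [  0.           0.           1.        ]] -0.024187040832613506
{'clock': 0.15, 'joint_pos': array([-1.19291605e+00,  2.64584468e-01,  1.60503913e+00, -1.00447396e-05,
        1.27368705e+00, -3.69007349e-02]), 'joint_velocities': array([ 0.00079865, -0.00195555, -0.00274334, -0.00166014, -0.00061955,
       -0.00051026]), 'tau': array([ 4.62404987e-04, -5.02845240e+01, -3.57469833e+01,  7.29268184e-02,
        2.49756966e-02, -1.02643464e-04]), 'tool_pos': array([ 0.27179165, -0.6172092 ,  0.20238256]), 'tcp_rot': array([-3.07261702e+00, -6.46532243e-01,  4.72471893e-04]), 'contact_force': array([ 0.4379124 , -0.14008731,  0.05185694]), 'moment': array([ 0.04331007,  0.03265644, -0.04561825]), 'grasp_force': 0.0, 'gripper_width': 0.0880910488525578}
```

View pics/scene.png

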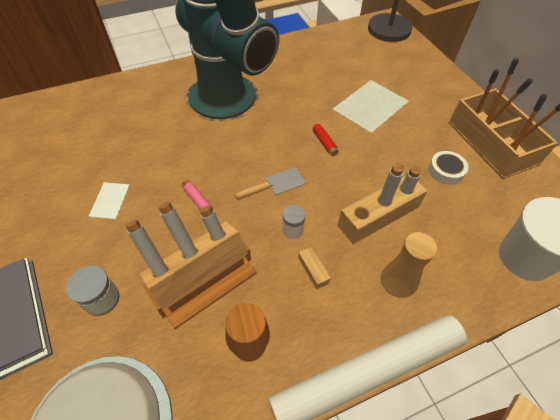

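View pics/top.png

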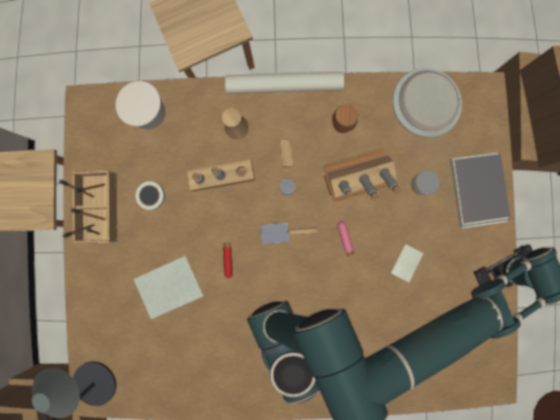

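The scene view shows the stand with tube corks at about (134,227), (166,208) and (208,210), and the rack with tubes at (397,170) and (414,173) and its empty hole at (361,212). The top view shows the same things, with the stand right at (365,180) and the rack left at (221,175). The pink (196,195) and red (325,138) sticks lying on the table are look-alikes. The candidate for short_stray is the stand tube at (212,222), the shorter one at the jar end. I'll check it in a crop and in depth.

```bash
cat > h.py <<'E'
import numpy as np, cv2, pickle
from scipy.spatial.transform import Rotation as R
def cloud(c,T=None):
    """world points (h,w,3), nan where no reading"""
    K=c["intrinsics"]; h,w=c["z_map"].shape
    u,v=np.meshgrid(np.arange(w),np.arange(h)); z=c["z_map"].astype(float)
    p=np.stack([u,v],-1).reshape(-1,1,2).astype(float)
    s=cv2.undistortPoints(p,K,np.array([c["k1"],0,0,0.])).reshape(h,w,2)
    P=np.dstack([s*z[...,None],z]); P[z<=0]=np.nan
    if T is None: Rm,t=R.from_rotvec(c["orientation"]).as_matrix(),c["position"]
    else: Rm,t=T[:3,:3],T[:3,3]
    return P@Rm.T+t
E
python3 - <<'E'
from h import *
import cv2
s=pickle.load(open("scene.pkl","rb")); t=pickle.load(open("top.pkl","rb"))
for n,c,px in [("s",s,[(144,228),(134,227),(166,208),(208,210),(397,170),(414,173),(361,212),(294,215),(400,215),(325,210),(420,245),(245,315),(313,265)]),("t",t,[(345,186),(370,180),(390,172),(199,178),(219,174),(241,172),(235,183)])]:
    P=cloud(c); print(n,"table z",np.nanmedian(P[250:260,280:330,2] if n=="t" else P[150:160,250:290,2]))
    for u,v in px: print((u,v),P[v,u].round(3))
a=cv2.resize(s["image"][180:320,115:285],None,fx=4,fy=4,interpolation=cv2.INTER_CUBIC)[:, :]
cv2.imwrite("pics/cs.png",a)
b=cv2.resize(s["image"][150:250,330:440],None,fx=5,fy=5,interpolation=cv2.INTER_CUBIC);cv2.imwrite("pics/cr.png",b)
P=cloud(t); Q=cloud(s)
# rack top
for n,X in [("top",P),("scene",Q)]:
    m=(abs(X[...,2]-0.07)<.006)&(X[...,0]>.5)&(X[...,0]<.85)&(X[...,1]>.05)&(X[...,1]<.4)
    m=cv2.morphologyEx(m.astype(np.uint8),cv2.MORPH_OPEN,np.ones((3,3)))
    nl,l,st,_=cv2.connectedComponentsWithStats(m); k=1+np.argmax(st[1:,4])
    pts=X[l==k]; print(n,len(pts),pts[:,2].mean(),cv2.minAreaRect(pts[:,:2].astype(np.float32)))
E
```

```text
s table z 0.0006089642623217095
(144, 228) [ 0.402 -0.336  0.002]
(134, 227) [ 0.53  -0.331  0.194]
(166, 208) [ 0.509 -0.264  0.192]
(208, 210) [ 0.52  -0.187  0.156]
(397, 170) [0.6   0.214 0.191]
(414, 173) [0.59  0.282 0.138]
(361, 212) [0.59  0.161 0.047]
(294, 215) [ 0.554 -0.002  0.078]
(400, 215) [0.62  0.263 0.016]
(325, 210) [ 0.524  0.103 -0.002]
(420, 245) [0.765 0.166 0.169]
(245, 315) [ 0.755 -0.192  0.143]
(313, 265) [ 0.668 -0.004  0.034]
t table z -0.0011896809019658061
(345, 186) [ 0.541 -0.181  0.135]
(370, 180) [ 0.562 -0.268  0.091]
(390, 172) [ 0.587 -0.336  0.087]
(199, 178) [0.581 0.28  0.134]
(219, 174) [0.587 0.211 0.174]
(241, 172) [0.609 0.156 0.021]
(235, 183) [0.571 0.176 0.031]
top 112 0.06960896930858707 ((0.609254777431488, 0.18060950934886932), (0.03375878185033798, 0.06350602954626083), 72.29885864257812)
scene 1385 0.07025979546390414 ((0.593802809715271, 0.22055739164352417), (0.06561572849750519, 0.21545377373695374), 8.273807525634766)
```

View pics/cs.png

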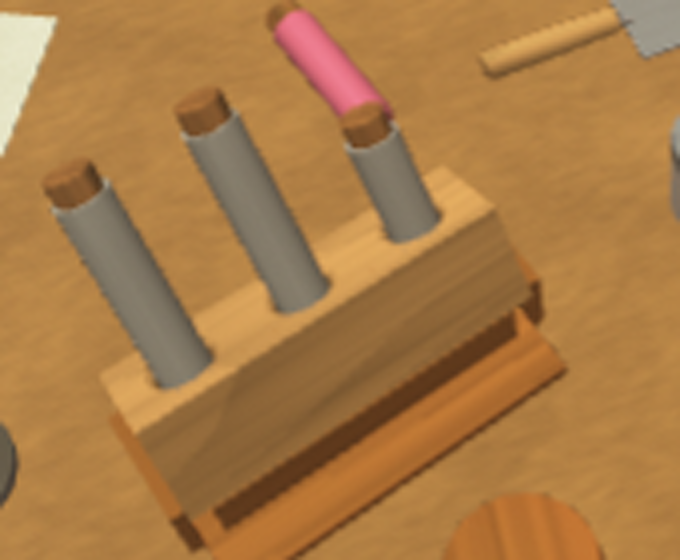

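View pics/cr.png

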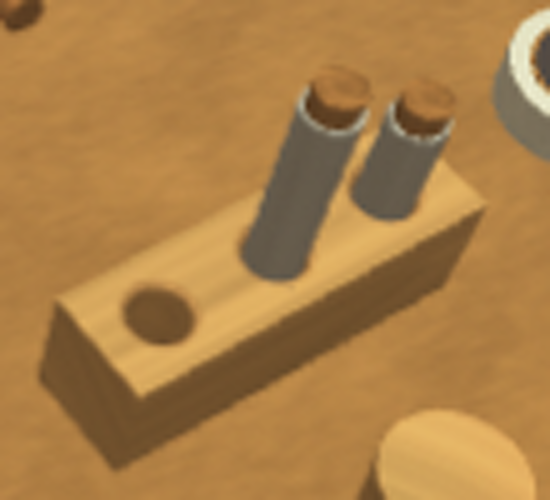

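short_stray is the stand tube at crop (390,170), scene (208,210): aluminium, cork-topped and about 50 mm shorter than its neighbours. The pink one behind it is lying on the table. The rack's empty hole is at the jar end (crop 160,315), with long_stray in the middle and short_home at the far end. Next I'll fit the stand pose.

```bash
cat >> h.py <<'E'
def block(xyz,yaw,lean=0):
    T=np.eye(4); T[:3,:3]=(R.from_euler("z",yaw)*R.from_euler("y",-lean)).as_matrix(); T[:3,3]=xyz; return T
E
python3 - <<'E'
from h import *
from scipy.optimize import least_squares
s=pickle.load(open("scene.pkl","rb")); t=pickle.load(open("top.pkl","rb"))
Q=cloud(s); P=cloud(t)
poly=np.array([(100,375),(445,165),(497,210),(140,432)])/4+[115,180]
m=np.zeros(Q.shape[:2],np.uint8); cv2.fillPoly(m,[poly.round().astype(int)],1)
m=cv2.dilate(m,np.ones((9,9)))>0
X=Q[m]; X=X[~np.isnan(X).any(1)]
L=np.deg2rad(27)
def f(p):
    n=block([0,0,0],p[0],L)[:3,2]; return X@n-p[1]
best=min((least_squares(f,[y,d],loss="cauchy",f_scale=.0015) for y in(-.3,0,.3) for d in (-.2,-.15,-.1)),key=lambda r:r.cost)
print(best.x,best.cost)
# free plane
i=abs(f(best.x))<.004; c=X[i].mean(0); n=np.linalg.svd(X[i]-c)[2][2]; n*=np.sign(n[2]); print(i.sum(),"lean",np.degrees(np.arccos(n[2])),"yaw",np.arctan2(-n[1],-n[0]))
yaw=best.x[0]
B=block([0,0,0],yaw,L)[:3,:3]
w=X[i]@B; mm=cv2.minAreaRect(w[:,:2].astype(np.float32)); print(mm)
from collections import Counter
print("x pct",np.percentile(w[:,0],[.5,99.5]),"y",np.percentile(w[:,1],[.5,99.5]), w[:,2].mean())
E
```

```text
[ 0.24610958 -0.13835315] 0.010722335367702621
1482 lean 26.371424681080413 yaw 0.2455183213775711
((0.47427478432655334, -0.3786013126373291), (0.06832204014062881, 0.21512241661548615), 0.3862745463848114)
x pct [0.44145867 0.50727933] y [-0.48544416 -0.27200406] -0.13837936091589312
```

```bash
cat >> h.py <<'E'
L=np.deg2rad(27)
RACK=block([.5938,.2206,0],.144)
_B=block([0,0,0],.248,L)[:3,:3]
STAND=block(_B@np.array([.4743,-.3787,-.2034]),.248,L)
E
python3 - <<'E'
from h import *
from scipy.optimize import least_squares
s=pickle.load(open("scene.pkl","rb")); t=pickle.load(open("top.pkl","rb"))
print("stand",STAND[:3,3])
for cn,c in (("scene",s),("top",t)):
  Q=cloud(c).reshape(-1,3); Q=Q[~np.isnan(Q).any(1)]
  for nm,T,ys,fl in (("rack",RACK,{0:170,.07:120},.02),("stand",STAND,{-.07:170,0:170,.07:120},.015)):
    w=(Q-T[:3,3])@T[:3,:3]
    for y,h in ys.items():
        lo,hi=fl+.056,fl+h/1e3-.018
        k=(w[:,2]>lo)&(w[:,2]<hi)&(np.hypot(w[:,0],w[:,1]-y)<.026); p=w[k]
        zz=p[:,2]-fl
        g=lambda q: np.hypot(p[:,0]-q[0]-q[2]*zz,p[:,1]-y-q[1]-q[3]*zz)-.015
        r=least_squares(g,[0,0,0,0],loss="soft_l1",f_scale=.001)
        kt=(np.hypot(w[:,0]-r.x[0]-r.x[2]*h/1e3,w[:,1]-y-r.x[1]-r.x[3]*h/1e3)<.009)&(w[:,2]>fl+.06)
        print(cn,nm,y,k.sum(),"off mm",(r.x[:2]*1e3).round(1),"slope",r.x[2:].round(3),"rms",round(1e3*np.sqrt((r.fun**2).mean()),1),"top",(np.median(w[kt,2])-fl).round(3) if kt.any() else None)
E
```

```text
stand [ 0.59214928 -0.24071222  0.03409697]
scene rack 0 366 off mm [-1.   0.5] slope [ 0.001 -0.001] rms 0.9 top 0.17
scene rack 0.07 169 off mm [-1.2  0.8] slope [ 0.001 -0.005] rms 1.0 top 0.12
scene stand -0.07 685 off mm [ 1.2 -1.5] slope [-0.096 -0.003] rms 1.1 top 0.17
scene stand 0 636 off mm [ 0.6 -2. ] slope [-0.096 -0.001] rms 1.0 top 0.17
scene stand 0.07 271 off mm [-0.2 -0.2] slope [-0.067 -0.003] rms 1.0 top 0.12
top rack 0 58 off mm [1.9 1.5] slope [ 0.021 -0.011] rms 2.4 top 0.171
top rack 0.07 31 off mm [ 3.2 -2.7] slope [0.012 0.042] rms 3.2 top 0.12
top stand -0.07 162 off mm [4.9 0.4] slope [-0.098 -0.016] rms 2.0 top 0.164
top stand 0 152 off mm [3.9 0.8] slope [-0.091 -0.008] rms 1.7 top 0.167
top stand 0.07 64 off mm [ 1.8 -0.8] slope [-0.069 -0.009] rms 1.9 top 0.118
```

```bash
cat >> h.py <<'E'
FLOOR={"rack":.020,"stand":.015}; BLK={"rack":RACK,"stand":STAND}
def pose(b,x,y,up,back=0.,sx=0.,sgn=1):
    """TCP pose gripping a tube in block b: its foot centre at (x,y) on the hole floor, tube slope sx in
    block x, grasp `up` m from the foot, then backed off along the hole axis (block z)."""
    T=BLK[b]; a=np.array([sx,0,1]); l=np.array([x,y,FLOOR[b]])+a*up+[0,0,back]; a/=np.linalg.norm(a)
    yv=np.array([1,0,-sx])*sgn; yv=yv/np.linalg.norm(yv); z=-a
    M=T[:3,:3]@np.stack([np.cross(yv,z),yv,z],1)
    return T[:3,:3]@l+T[:3,3]+.019*M[:,2], R.from_matrix(M).as_rotvec()
E
python3 - <<'E'
from h import *
from cell import manip, inverse_kinematics as ik
for sg in (1,-1):
  for n,a in {"S graspS":("stand",0,.0695,.087,0,-.075),"S back":("stand",0,.0695,.087,.15,-.075),"S far":("stand",0,.0695,.087,.2,-.075),
   "R0":("rack",0,-.07,.087,0),"R0 up":("rack",0,-.07,.087,.14),"R1":("rack",0,0,.132,0),"R1 up":("rack",0,0,.132,.2),
   "S long":("stand",0,.07,.132,0),"S long up":("stand",0,.07,.132,.12)}.items():
    p,r=pose(*a,sgn=sg); q=ik(p,r); print(sg,n,p.round(3),None if q is None else np.round(q,2))
E
```

```text
1 S graspS [ 0.534 -0.184  0.106] [-0.65 -0.08  2.28  0.68  0.7  -1.38]
1 S back [ 0.468 -0.2    0.239] [-0.79 -0.33  2.21  0.55  1.03 -1.28]
1 S far [ 0.446 -0.206  0.284] [-0.85 -0.39  2.17  0.53  1.15 -1.27]
1 R0 [0.604 0.151 0.088] [ 0.21  0.26  1.83 -0.    1.05  0.06]
1 R0 up [0.604 0.151 0.228] [ 0.21  0.15  1.69 -0.    1.3   0.06]
1 R1 [0.594 0.221 0.133] [ 0.32  0.24  1.77 -0.    1.13  0.17]
1 R1 up [0.594 0.221 0.333] [ 0.32  0.14  1.52 -0.    1.48  0.17]
1 S long [ 0.519 -0.187  0.148] [-0.63 -0.15  2.22  0.5   0.82 -1.18]
1 S long up [ 0.466 -0.2    0.255] [-0.74 -0.32  2.15  0.45  1.08 -1.16]
-1 S graspS [ 0.534 -0.184  0.106] [-0.65 -0.08  2.28  0.68  0.7   1.76]
-1 S back [ 0.468 -0.2    0.239] [-0.79 -0.33  2.21  0.55  1.03  1.87]
-1 S far [ 0.446 -0.206  0.284] [-0.85 -0.39  2.17  0.53  1.15  1.87]
-1 R0 [0.604 0.151 0.088] None
-1 R0 up [0.604 0.151 0.228] None
-1 R1 [0.594 0.221 0.133] None
-1 R1 up [0.594 0.221 0.333] None
-1 S long [ 0.519 -0.187  0.148] [-0.63 -0.15  2.22  0.5   0.82  1.96]
-1 S long up [ 0.466 -0.2    0.255] [-0.74 -0.32  2.15  0.45  1.08  1.98]
```

```bash
python3 - <<'E'
from h import *
from cell import manip, cams
a=("stand",0,.0695,.087)
s=manip.state(); manip.move_linear(s["tool_pos"]+[0,0,.2],rate=.3)
manip.move_pose(*pose(*a,.2,-.075)); print(manip.state()["clock"])
manip.set_gripper(.06)
p,r=pose(*a,0,-.075); manip.move_linear(p,rate=.15)
s=manip.state(); print(s["clock"],s["tool_pos"]-p,s["contact_force"])
c=cams.capture("scene"); pickle.dump(c,open("s2.pkl","wb")); cv2.imwrite("pics/s2.png",cv2.resize(c["image"][130:300,100:330],None,fx=3,fy=3))
manip.set_gripper(0.02,force=20); s=manip.state(); print(s["clock"],s["gripper_width"],s["grasp_force"],s["contact_force"],s["moment"])
E
```

```text
2.6083
4.675 [ 0.00038696 -0.00049565  0.00091957] [-0.04929    -0.25561003  0.49183356]
5.325 0.027771707645132836 19.923968017101288 [ 0.80978926 -0.25323818  1.00329023] [-0.10706029  0.05323096  0.02946337]
```

View pics/s2.png

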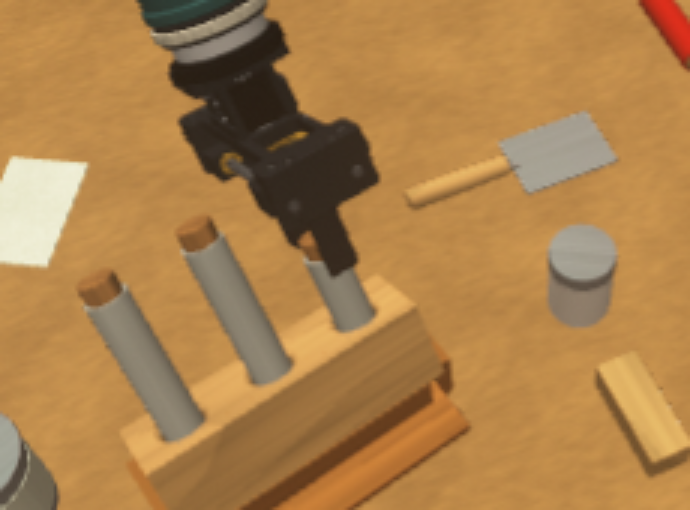

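```bash
cat >> h.py <<'E'
def held(c,st,up,ln):
    """offset and slope (tool x, tool y) of the held tube from the depth view"""
    M=R.from_rotvec(st["tcp_rot"]).as_matrix(); w=(cloud(c).reshape(-1,3)-st["tool_pos"])@M
    w=w[~np.isnan(w).any(1)]; foot=up-.019; p=w[(np.hypot(w[:,0],w[:,1])<.024)&(w[:,2]>.004)&(w[:,2]<foot-.015)]
    from scipy.optimize import least_squares
    g=lambda q: np.hypot(p[:,0]-q[0]-q[2]*p[:,2],p[:,1]-q[1]-q[3]*p[:,2])-.015
    q=least_squares(g,np.zeros(4),loss="soft_l1",f_scale=.001)
    n=w[(np.hypot(w[:,0]-q.x[0]-q.x[2]*foot,w[:,1]-q.x[1]-q.x[3]*foot)<.02)&(w[:,2]>.0)&(w[:,2]<foot+.03),2]
    return len(p),q.x.round(4),np.sqrt((q.fun**2).mean()),np.percentile(n,99)-foot
E
python3 - <<'E'
from h import *
from cell import manip, cams
a=("stand",0,.0695,.087)
for b in (.03,.17):
    p,r=pose(*a,b,-.075); manip.move_linear(p,rate=.1 if b<.1 else .2); s=manip.state(); print(s["clock"],s["gripper_width"],s["contact_force"].round(1))
manip.move_pose(*pose("rack",-.0005,-.0697,.087,.16)); manip.dwell(.2)
s=manip.state(); c=cams.capture("scene"); print(s["clock"],s["gripper_width"],s["contact_force"].round(1),s["moment"].round(2),held(c,s,.087,.12))
cv2.imwrite("pics/s3.png",cv2.resize(c["image"][60:260,290:490],None,fx=3,fy=3))
E
```

```text
5.775 0.02742187747644949 [-0.3  0.5 -1. ]
6.625 0.02755407338332818 [-0.5  1.3 -0.8]
8.3083 0.027301690047210784 [-0.4  0.5 -0.2] [-0.05 -0.09 -0.02] (235, array([ 0.0001, -0.0009,  0.012 , -0.0028]), np.float64(0.000786417567443439), np.float64(-0.008059955132320745))
```

View pics/s3.png

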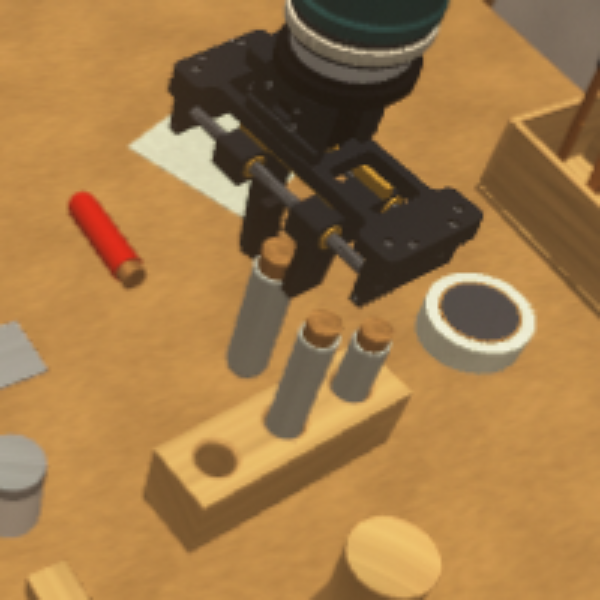

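The short tube hangs straight in the jaws above the empty hole (crop 215,460) and is well centred. I'll insert it in steps and watch the force.

```bash
cat >> h.py <<'E'
def insert(manip,b,x,y,up,fmax=12):
    T=BLK[b]; ax=T[:3,2]
    for k in [.053,.04,.03,.02,.01,.004,.002,0,-.002,-.004,-.006,-.008]:
        manip.move_linear(pose(b,x,y,up,k)[0],rate=.15 if k>.05 else .05)
        s=manip.state(); fl=T[:3,:3].T@s["contact_force"]
        print(k,round(s["clock"],2),fl.round(1),s["moment"].round(2),round(s["gripper_width"],4),round(float((s["tool_pos"]-pose(b,x,y,up,0)[0])@ax),4))
        if np.linalg.norm(fl)>fmax: break
E
python3 - <<'E'
from h import *
from cell import manip, cams
insert(manip,"rack",-.0005,-.0697,.087)
s=manip.state(); c=cams.capture("scene"); pickle.dump(c,open("s4.pkl","wb"))
E
```

```text
0.053 9.22 [ 0.5 -0.   0. ] [ 0.01 -0.11 -0.04] 0.028 0.054
0.04 9.63 [ 0.6  0.5 -1.7] [-0.03 -0.09  0.01] 0.0274 0.0396
0.03 9.98 [-0.3 -0.9 -0.2] [-0.06 -0.16 -0.01] 0.0275 0.0293
0.02 10.33 [ 0.1  0.2 -0.8] [-0.02 -0.07 -0.03] 0.0275 0.0193
0.01 10.68 [ 0.4  0.5 -0.6] [ 0.04 -0.12 -0.02] 0.0275 0.0093
0.004 10.95 [ 0.7  1.  -0.5] [ 0.01 -0.08 -0.02] 0.0277 0.0034
0.002 11.2 [-0.2 -0.9 -1.5] [-0.03 -0.12  0.01] 0.0276 0.0019
0 11.45 [-0.2 -0.2  0.8] [-0.03 -0.18  0.01] 0.0276 0.0004
-0.002 11.7 [-0.6 -0.1  6.9] [-0.06  0.11 -0.04] 0.0277 0.0001
-0.004 11.95 [-0.  -0.3 13.6] [-0.11  0.33  0.  ] 0.0279 -0.0002
```

```bash
python3 - <<'E'
from h import *
from cell import manip, cams
manip.move_linear(pose("rack",-.0005,-.0697,.087,0)[0],rate=.05)
manip.set_gripper(.06)
manip.move_linear(pose("rack",-.0005,-.0697,.087,.17)[0],rate=.2)
c=cams.capture("scene"); w=(cloud(c).reshape(-1,3)-RACK[:3,3])@RACK[:3,:3]
for y in(-.07,0,.07):
    k=(np.hypot(w[:,0],w[:,1]-y)<.008)&(w[:,2]>.075)&(w[:,2]<.205); print(y,k.sum(),np.median(w[k,2]))
a=("rack",-.0005,.0003,.132)
manip.move_linear(pose(*a,.125)[0],rate=.2)
manip.move_linear(pose(*a,0)[0],rate=.15)
s=manip.state(); print(s["clock"],s["contact_force"].round(1))
manip.set_gripper(.02,force=25); s=manip.state(); print(s["clock"],s["gripper_width"],s["contact_force"].round(1))
for b in (.03,.17): manip.move_linear(pose(*a,b)[0],rate=.1 if b<.1 else .2)
s=manip.state(); print(s["clock"],s["gripper_width"],s["contact_force"].round(1))
manip.move_pose(*pose("stand",.0005,.0695,.132,.17)); manip.dwell(.2)
s=manip.state(); c=cams.capture("scene"); print(s["clock"],s["gripper_width"],s["tool_pos"],s["contact_force"].round(1),held(c,s,.132,.17))
cv2.imwrite("pics/s5.png",cv2.resize(c["image"][110:310,110:310],None,fx=3,fy=3))
E
```

```text
-0.07 33 0.14023277910781043
0 29 0.19044913323759766
0.07 27 0.14060264905677203
15.4167 [-0.2  0.6  0.3]
16.0 0.028807237592655487 [-0.5  0.2  1.8]
17.3 0.028842297129707192 [-0.  -0.1 -1.4]
19.2083 0.028612918008443677 [ 0.44487906 -0.20594526  0.29988297] [-0.2  0.4 -0.3] (743, array([-0.0016, -0.0015,  0.0082,  0.011 ]), np.float64(0.0010255556596247394), np.float64(-0.007071466800107826))
```

View pics/s5.png

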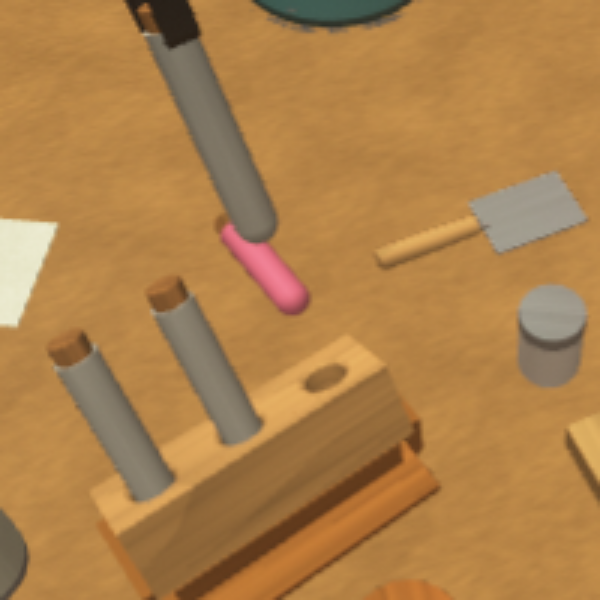

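The short tube is home, with its cork top at 0.140 like its neighbour. The long tube is held parallel to the stand's holes, and the freed hole is clear at crop (325,377). Inserting now.

```bash
python3 - <<'E'
from h import *
from cell import manip, cams
insert(manip,"stand",.0005,.0695,.132)
E
```

```text
0.053 20.19 [-0.1  0.  -1.5] [-0.09  0.23  0.  ] 0.0283 0.0537
0.04 20.6 [-1.2 -0.1 -0.7] [-0.07  0.24 -0.03] 0.0288 0.0397
0.03 20.95 [-0.6  0.7 -1.8] [-0.15  0.41  0.06] 0.0285 0.0294
0.02 21.3 [-1.  -0.  -1.8] [-0.18  0.45  0.02] 0.0286 0.0195
0.01 21.65 [-1.8  0.2 -1.7] [-0.22  0.49 -0.03] 0.0285 0.0095
0.004 21.92 [-1.8 -0.1 -1.2] [-0.17  0.47 -0.  ] 0.0286 0.0036
0.002 22.17 [-1.5  0.3 -1.3] [-0.23  0.6  -0.05] 0.0286 0.0019
0 22.42 [-2.3  0.2  0.4] [-0.21  0.69 -0.03] 0.0289 0.0002
-0.002 22.67 [-5.   1.8 13.1] [-0.18  1.23  0.15] 0.0288 -0.0003
```

```bash
python3 - <<'E'
from h import *
from cell import manip, cams
a=("stand",.0005,.0695,.132)
manip.move_linear(pose(*a,0)[0],rate=.05)
manip.set_gripper(.06); manip.dwell(.3)
manip.move_linear(pose(*a,.15)[0],rate=.15); manip.dwell(.5)
c=cams.capture("scene"); cv2.imwrite("pics/s6.png",c["image"])
for T,f in((STAND,.015),(RACK,.02)):
  w=(cloud(c).reshape(-1,3)-T[:3,3])@T[:3,:3]
  for y in(-.07,0,.07):
    k=(np.hypot(w[:,0]+(.014 if f<.02 else 0),w[:,1]-y)<.01)&(w[:,2]>f+.07)&(w[:,2]<f+.185); print(y,k.sum(),np.percentile(w[k,2]-f,[50,90]).round(4))
s=manip.state(); print(s["clock"],s["contact_force"],s["gripper_width"])
E
```

```text
-0.07 32 [0.1698 0.1709]
0 42 [0.1697 0.1705]
0.07 27 [0.17   0.1705]
-0.07 47 [0.1207 0.122 ]Traceback (most recent call last):
  File "<stdin>", line 11, in <module>
    return _quantile_unchecked(
        a, q, axis, out, overwrite_input, method, keepdims, weights)
    return _ureduce(a,
                    func=_quantile_ureduce_func,
    ...<5 lines>...
                    overwrite_input=overwrite_input,
                    method=method)
    r = func(a, **kwargs)
    result = _quantile(arr,
                       quantiles=q,
    ...<2 lines>...
                       out=out,
                       weights=wgt)
    slices_having_nans = np.isnan(arr[-1, ...])
                                  ~~~^^^^^^^^^
IndexError: index -1 is out of bounds for axis 0 with size 0
```

View pics/s6.png

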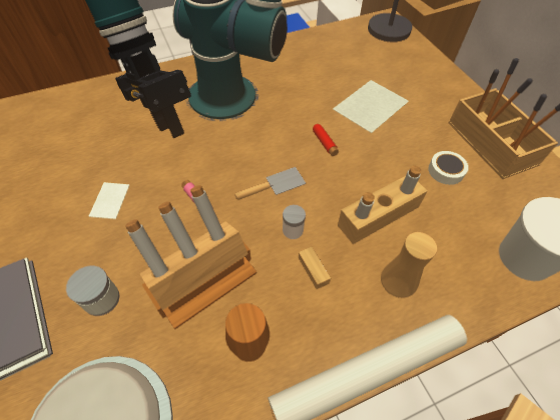

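The picture shows three long tubes fully home in the stand (corks at 134,228; 166,209; 198,191). Two short ones are home in the rack (corks at 366,200; 414,173), whose middle hole (385,200) is now empty. Everything else is where it was and the gripper is clear. The error above came only from my check looking for a tube in that empty middle hole.

```bash
python3 -c "
from cell import order,manip
print(manip.state()['clock'],order.close_job())"
```

```text
the job is handed in; nothing more can be done
25.5417 None
```

The job is handed in at 25.5 s on the robot's clock: the short tube is fully home in the rack, the long tube is fully home in the leaning stand, nothing else looks shifted in the final picture, and the gripper is open and clear.

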